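# Put the washed burner caps back on the gas hob

### The job

The hob has been cleaned and its four burner caps are piled in two stacks on the chopping board: take the stacks apart and put each cap back on the burner of its own size (smallest cap on the smallest burner, and so on), lying flat and centred. Set the caps down rather than dropping them, and leave the brush standing where it is in the middle of the hob.

Things in the scene. Friction and masses are not known exactly. Their poses are not given: they have to be found in the camera images.
- cap_small: the smallest of four loose burner caps: flat dark steel disc with a brighter top face, 38 mm across, 16 mm thick, top edge bevelled 2 mm, about 60 g; at the start on top of a pile. Origin: centre of its underside; z up. The two piles stand on a fixed wooden board (300 x 220 mm, 18 mm thick) left or right of the robot; either upper cap may lie on either lower one
- cap_medium: the second smallest of four loose burner caps: flat dark steel disc with a brighter top face, 48 mm across, 16 mm thick, top edge bevelled 2 mm, about 90 g; at the start on top of a pile. Origin: centre of its underside; z up. The two piles stand on a fixed wooden board (300 x 220 mm, 18 mm thick) left or right of the robot; either upper cap may lie on either lower one
- cap_large: the second largest of four loose burner caps: flat dark steel disc with a brighter top face, 58 mm across, 16 mm thick, top edge bevelled 2 mm, about 130 g; at the start under a smaller cap. Origin: centre of its underside; z up. The two piles stand on a fixed wooden board (300 x 220 mm, 18 mm thick) left or right of the robot; either upper cap may lie on either lower one
- cap_giant: the largest of four loose burner caps: flat dark steel disc with a brighter top face, 68 mm across, 16 mm thick, top edge bevelled 2 mm, about 170 g; at the start under a smaller cap. Origin: centre of its underside; z up. The two piles stand on a fixed wooden board (300 x 220 mm, 18 mm thick) left or right of the robot; either upper cap may lie on either lower one
- burner_small: the smallest of four fixed burners, for the 38 mm cap: bare aluminium head, flat top 32 mm across and 24 mm above its origin (centre of its underside, on the hob plate 8 mm above the worktop); foot 40 mm across; z up. Burners are 160 by 210 mm apart, their order varies; the hob is left or right of the robot, the board on the other side
- burner_medium: the second smallest of four fixed burners, for the 48 mm cap: bare aluminium head, flat top 42 mm across and 24 mm above its origin (centre of its underside, on the hob plate 8 mm above the worktop); foot 50 mm across; z up. Burners are 160 by 210 mm apart, their order varies; the hob is left or right of the robot, the board on the other side
- burner_large: the second largest of four fixed burners, for the 58 mm cap: bare aluminium head, flat top 52 mm across and 24 mm above its origin (centre of its underside, on the hob plate 8 mm above the worktop); foot 60 mm across; z up. Burners are 160 by 210 mm apart, their order varies; the hob is left or right of the robot, the board on the other side
- burner_giant: the largest of four fixed burners, for the 68 mm cap: bare aluminium head, flat top 62 mm across and 24 mm above its origin (centre of its underside, on the hob plate 8 mm above the worktop); foot 70 mm across; z up. Burners are 160 by 210 mm apart, their order varies; the hob is left or right of the robot, the board on the other side
- brush: bystander: a round wooden palm brush, 52 mm in diameter and 42 mm high (a narrower knob on top), standing loose on the hob plate midway between the four burners, about 130 mm from each. Origin: centre of its underside; z up
There are look-alikes about, which are no part of the job. What is shaped like the cap_small but blue or orange is not meant. Leave any green or yellow look-alike of the cap_medium alone.

How it is judged:
At the end, for the whole second after the job is handed in: Each of the four caps lies on the burner of its own size: centres within 10 mm horizontally, its underside on the burner's flat top (within 4 mm in height), tilted less than 0.08 rad, at rest (below 0.02 m/s) (horizontal distance between cap_small and burner_small below 0.01 m and z of cap_small in the frame of burner_small between 0.02 and 0.028 m and angle between each of cap_small, cap_medium, cap_large, cap_giant's own z axis and vertical below 0.08 rad and linear speed of each of cap_small, cap_medium, cap_large, cap_giant below 0.02 m/s and horizontal distance between cap_medium and burner_medium below 0.01 m and z of cap_medium in the frame of burner_medium between 0.02 and 0.028 m and horizontal distance between cap_large and burner_large below 0.01 m and z of cap_large in the frame of burner_large between 0.02 and 0.028 m and horizontal distance between cap_giant and burner_giant below 0.01 m and z of cap_giant in the frame of burner_giant between 0.02 and 0.028 m); the robot touches nothing.
It fails at once if a cap is dropped: it moves faster than 0.7 m/s (a fall of over 25 mm) while not in the fingers ((linear speed of cap_small above 0.7 m/s and contact force between the fingers and cap_small below 0.05 N) or (linear speed of cap_medium above 0.7 m/s and contact force between the fingers and cap_medium below 0.05 N) or (linear speed of cap_large above 0.7 m/s and contact force between the fingers and cap_large below 0.05 N) or (linear speed of cap_giant above 0.7 m/s and contact force between the fingers and cap_giant below 0.05 N)).
It fails at once if the brush is pushed aside by more than 30 mm or knocked over (tilted more than 0.5 rad) (distance of brush from where it was at the start of the episode above 0.03 m or angle between brush's own z axis and vertical above 0.5 rad).
It also fails if it takes over 106 s, if anything falls off the work surface, if the arm or the gripper's body presses on something with over 40 N, if the wrist force passes 120 N, or if a joint passes its speed limit or range.

### The arm

A 7-joint arm with a two-finger parallel gripper is mounted at the origin on the work surface. World frame = base frame: x ahead of the robot, y to its left, z up, the work surface at z = 0. Lengths are in m, angles in rad, forces in N, time in s.
With the tool pointing down it reaches from about 0.4 to 0.85 m from the base axis. Payload 4.5 kg.
Tool frame: the origin (TCP) lies at the very end of the fingers, on their centre line; the grasp point (between the pads) lies 19 mm behind it; z points along the fingers, y is the line along which they close (so a half turn about z gives the same grasp; the last joint's range is limited). The gripper opens to 88 mm and grips with 3 to 60 N. Pads are 18 mm wide; open, the fingers measure 123 mm over their backs; the gripper's body (75 mm by 187 mm) begins 45 mm behind the grasp point.
Start: joints at [-1.097, 0.689, -0.195, 1.565, 0.157, 0.902, -0.215], TCP at [0.266, 0.566, 0.239] pointing down, gripper open.
Joint ranges: [-3.01, 3.01], [-0.46, 2.08], [-1.47, 1.51], [0.13, 2.56], [-1, 4.14], [0.04, 2.09], [-2.66, 2.66]. Speed limits (rad/s): [2.57, 2.57, 3.14, 3.14, 3.14, 3.14, 3.14].

### API

Orientations are given as a unit quaternion [x, y, z, w].
In Python, from plant import r, optics gives the robot as it stands.
- The arm moves only by the tool servo_tool, never from a script. Its arguments are lists of equal length, an entry for each row: "translation": the shift along the tool's x, y, z in m, a list of three; "turn": the turn, a rotation vector about the tool's x, y, z in rad, a list of three. In form: {"translation": [[dx, dy, dz], ...], "turn": [[rx, ry, rz], ...]}. A call has 1 to 10 rows; each row shifts and turns the commanded pose from where the row before left it, along the tool's axes as they then stand; what a row does not reach is not made up. A row lasts 1/8 s, in which the tool goes at most 62.5 mm and 10.7 degrees, less where a joint would pass 70% of its speed; a pose out of reach is approached as far as the arm can. A call is refused whole if a number of a shift passes 0.0625 or a number of a turn 0.188, either way. A call with a gripper value outside its range is refused whole. "grip" is the opening, from 0 (shut) to 1 (fully open), set as the call begins (left out, the last holds). The fingers move at their own pace and stop on an object; "grip_force" is the grip in N (left out, the last holds). Time passes only in rows, so rows that do not move let the fingers close. It gives the time, the measured TCP pose, the force, the opening and the grip force at its end, in the units of the state.
- r.get_state(): the state, without advancing time (a new reading comes with each control period).
- optics.snapshot(name): name is "scene" or "side" or "wrist"; returns a dict with "img" (400x640x3 uint8, red, green, blue), "z_map" (400x640 float32, m along the optical axis (not along the pixel's ray), 0 where there is no reading), "mtx" (3x3 intrinsics, pixels), "R" (3x3) and "t" (3): a world point X has camera coordinates R X + t. Camera axes: x right, y down, z forward; pixel columns grow to the right and rows downward; lengths in m; the calibration is good to about 2 mm. A picture is of the moment at which its call begins.
- r.finish_job(): hands the job in; it is judged then, once.
The state is a dict: "clock": time; "q": joint angles; "qd": joint speeds; "joint_torque": joint torques, N m; "tool_pos": TCP position; "eef_rot": TCP orientation; "contact_force": force on the tool from outside, world axes, zero at the start; "moment": the same for the moment, N m; "opening": opening from 0.0 (shut) to 1.0 (fully open); "finger_force": force on a finger pad.
Only numpy, scipy, OpenCV 4.12 (cv2) and the standard library are available. Lean on these libraries where they do the work, as an engineer would, in place of code of your own. Each camera call takes 0.05 s, during which the arm holds its last target. There are 200 camera calls.

## Working session

There is one attempt and no reset: what is moved stays moved. The work goes in short steps, Python scripts to look and compute and a tool call to move; the robot and the scene stay as the last step left them, time stands still between calls to the robot, and variables do not carry over. Pictures are saved under pics/ and viewed, at most 14 in all, crops included, and the job is handed in when it is done.

Besides the shell and the picture viewer there is one more tool, called after "Call:" in YAML: its name, and indented under it one key for each argument. servo_tool: Moves the arm, as the interface text tells. Its arguments: {"type":"object","properties":{"translation":{"type":"array"},"turn":{"type":"array"},"grip":{"type":"number"},"grip_force":{"type":"number"}},"required":["translation","turn"]}

```bash
mkdir -p pics; ls
python3 - <<'E'
from plant import r, optics
import cv2, numpy as np
for n in ["scene","side"]:
    s=optics.snapshot(n); cv2.imwrite(f"pics/{n}0.png",s["img"][:,:,::-1]); np.savez(f"{n}0.npz",**s)
print(r.get_state())
E
```

```text
pics
{'clock': 0.1, 'q': array([-1.09722463,  0.68988751, -0.19453736,  1.56622456,  0.15729921,
        0.90252423, -0.21509429]), 'qd': array([-0.00093835, -0.00346742, -0.00137522, -0.00394724, -0.00105461,
        0.00198736, -0.00079112]), 'joint_torque': array([-3.41539722e-03, -5.28498530e+01, -1.27175756e+00, -1.53836811e+01,
       -5.25846134e-02,  1.95515029e-03,  4.69701138e-05]), 'tool_pos': array([0.26587325, 0.56500136, 0.23800267]), 'eef_rot': array([ 2.18072781e-01,  9.75932160e-01, -8.16435082e-04, -1.24402808e-04]), 'contact_force': array([-0.34263466, -0.33209897,  0.58244497]), 'moment': array([-0.03029726,  0.02464867, -0.03929318]), 'finger_force': 0.0, 'opening': 1.0017005491899154}
```

View pics/scene0.png

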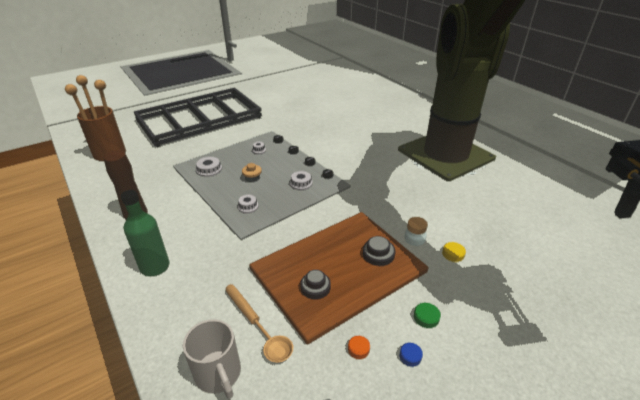

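View pics/side0.png

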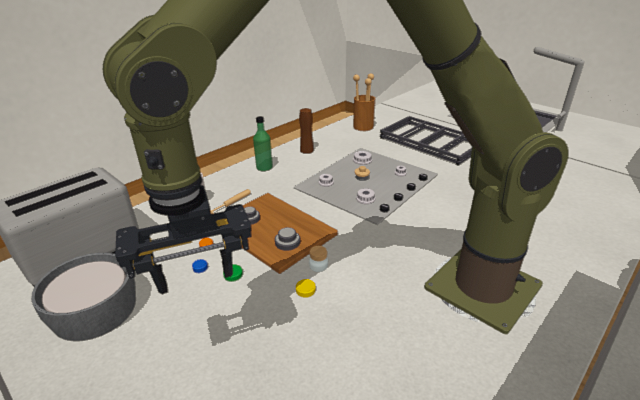

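The scene view shows the hob with burners near (208,165), (259,147), (301,180) and (247,203), and the brush at (251,171). The piles are at (316,280) and (378,247), and the look-alikes lie off the board. The side view confirms this layout.

```bash
cat > h.py <<'E'
import numpy as np, cv2
def cloud(s):
    z=s["z_map"].astype(float); v,u=np.mgrid[:z.shape[0],:z.shape[1]]; K=s["mtx"]
    c=np.stack([(u-K[0,2])/K[0,0]*z,(v-K[1,2])/K[1,1]*z,z],-1)
    P=(c-s["t"])@s["R"]; P[z==0]=np.nan; return P
def blob(P,xy,lo,hi,rad=0.05):
    "points within rad of xy with height lo..hi: enclosing circle, mean, mean z"
    m=(np.hypot(P[...,0]-xy[0],P[...,1]-xy[1])<rad)&(P[...,2]>lo)&(P[...,2]<hi)
    q=P[m]
    if len(q)<8: return None
    c,R=cv2.minEnclosingCircle((q[:,:2]*1000).astype(np.float32))
    return np.round(c,1),round(2*R,1),np.round(q.mean(0)*1000,1),len(q)
E
python3 - <<'E'
from h import *
for n,pts in [("scene",[(208,163),(259,146),(301,178),(247,201),(251,168),(316,276),(378,243)]),("side",[(362,155),(401,169),(366,193),(326,179),(362,170),(249,212),(288,235)])]:
    s=dict(np.load(n+"0.npz")); P=cloud(s)
    print(n, -s["R"].T@s["t"])
    for u,v in pts:
        p=P[v,u]; print((u,v),np.round(p*1000,1))
        for lo,hi in [(.027,.038),(.044,.056)]: print("    ",blob(P,p,lo,hi))
E
```

```text
scene [0.8918782  0.65519049 0.63689319]
(208, 163) [ 614.5 -295.7   32.3]
     (array([ 613.3, -297.7]), 66.3, array([ 615.2, -296. ,   31.4]), 247)
     None
(259, 146) [ 458.5 -298.6   32.8]
     (array([ 453.3, -309.9]), 35.7, array([ 455.8, -308.5,   30.9]), 63)
     None
(301, 178) [443.2 -94.9  31.8]
     (array([ 440.1, -100.9]), 55.6, array([441.9, -98.8,  31.3]), 197)
     None
(247, 201) [602.2 -84.   33. ]
     (array([599.8, -89.5]), 44.2, array([600.5, -87.5,  31.4]), 170)
     None
(251, 168) [ 538.  -187.6   47. ]
     (array([ 535.2, -195.8]), 53.3, array([ 537.4, -188.1,   34.1]), 157)
     (array([ 534.3, -198. ]), 24.9, array([ 534.3, -195.1,   48.1]), 45)
(316, 276) [605.4 218.5  50. ]
     (array([607.6, 219.5]), 58.8, array([614.7, 229.5,  33.3]), 321)
     (array([607.7, 219. ]), 38.7, array([608.6, 220.9,  49.7]), 259)
(378, 243) [450.4 216.5  50.8]
     (array([448.7, 219.9]), 67.9, array([458. , 232. ,  33.2]), 303)
     (array([450.4, 217.8]), 48.4, array([452.4, 220. ,  49.5]), 317)
side [-0.23407946  0.7875454   0.71504469]
(362, 155) [ 615.6 -298.    33
[... 254 characters left out ...]
 439.6, -101.4]), 56.1, array([437.7, -98.9,  33.4]), 148)
     None
(326, 179) [590.6 -81.8  33.3]
     (array([598.5, -89.8]), 44.1, array([597.7, -88.4,  33.3]), 87)
     None
(362, 170) [ 528.4 -190.2   46.4]
     (array([ 531.4, -198.1]), 54.1, array([ 526.6, -188.9,   34.2]), 52)
     (array([ 533.9, -196.6]), 22.9, array([ 532.6, -195.1,   50.5]), 31)
(249, 212) [599.9 223.6  50.6]
     (array([594.3, 214.6]), 47.5, array([587.9, 215.3,  34.4]), 68)
     (array([605. , 216.8]), 38.3, array([602.5, 218.1,  51.2]), 85)
(288, 235) [437.6 223.5  53.6]
     (array([448. , 218.6]), 67.7, array([435.1, 228.2,  34.3]), 184)
     (array([451. , 216.4]), 51.3, array([446.8, 220. ,  51.3]), 189)
```

Run:
```python
from h import *
P=cloud(dict(np.load("scene0.npz"))).reshape(-1,3)
m=(P[:,2]>.06)&(P[:,0]>.15)&(P[:,0]<1)&(abs(P[:,1])<.6)
q=P[m]; k=np.floor(q[:,:2]/.06).astype(int)
for c in np.unique(k,axis=0):
    w=q[(k==c).all(1)]
    if len(w)>8: print(np.round(c*.06+.03,2),len(w),round(w[:,2].max(),2))
```

```text
[0.21 0.51] 70 0.35
[0.27 0.45] 186 0.35
[0.27 0.51] 1504 0.35
[ 0.75 -0.57] 35 0.13
[ 0.75 -0.51] 35 0.22
[ 0.81 -0.57] 408 0.22
[ 0.81 -0.51] 753 0.22
[ 0.81 -0.27] 21 0.17
[ 0.81 -0.21] 612 0.17
[ 0.81 -0.03] 565 0.19
[0.81 0.03] 11 0.12
[0.81 0.21] 327 0.09
[0.81 0.27] 459 0.09
[0.81 0.33] 222 0.09
[ 0.87 -0.57] 137 0.22
[ 0.87 -0.51] 371 0.22
[ 0.87 -0.21] 346 0.17
[ 0.87 -0.03] 1066 0.19
[0.87 0.03] 44 0.12
[0.87 0.21] 147 0.09
[0.87 0.27] 434 0.09
```

Call:
servo_tool:
  translation:
    - [0,0,0]
    - [0,0,0]
    - [0,0,0]
  turn:
    - [0,0,-0.147]
    - [0,0,-0.147]
    - [0,0,-0.146]
  grip: 1

```text
clock: 0.48
tool_pos: [0.266, 0.5652, 0.2383]
eef_rot: [-0.003, 1.0, -0.001, -0.0]
contact_force: [-1.0, -0.4, -0.1]
opening: 0.998
finger_force: 0.0
```

Call:
servo_tool:
  translation:
    - [-0.034,-0.0345,0.009]
    - [-0.034,-0.0345,0.009]
    - [-0.034,-0.0345,0.009]
    - [-0.034,-0.0345,0.009]
    - [-0.034,-0.0345,0.009]
    - [-0.034,-0.0345,0.009]
    - [-0.034,-0.0345,0.009]
    - [-0.034,-0.0345,0.009]
    - [-0.034,-0.0345,0.009]
    - [-0.034,-0.0345,0.009]
  turn:
    - [0,0,0]
    - [0,0,0]
    - [0,0,0]
    - [0,0,0]
    - [0,0,0]
    - [0,0,0]
    - [0,0,0]
    - [0,0,0]
    - [0,0,0]
    - [0,0,0]

```text
clock: 1.72
tool_pos: [0.6069, 0.2193, 0.148]
eef_rot: [-0.0, 1.0, -0.0, -0.0]
contact_force: [0.5, 0.0, -0.7]
opening: 0.997
finger_force: 0.0
```

Run:
```python
from h import *
from plant import r, optics
s=optics.snapshot("wrist"); P=cloud(s); cv2.imwrite("pics/w1.png",s["img"][:,:,::-1])
st=r.get_state(); print(st["clock"],st["q"].round(2),st["tool_pos"].round(4))
for c in [(.607,.219),(.450,.218)]:
    for lo,hi in [(.027,.038),(.044,.056)]: print(blob(P,c,lo,hi))
```

```text
1.775 [-0.22  0.84 -0.34  1.57  0.37  0.79  0.84] [0.6123 0.2102 0.1464]
(array([608.6, 218. ]), 58.1, array([603.8, 218.5,  33.9]), 1324)
(array([607.9, 217.5]), 37.9, array([607. , 217.4,  50. ]), 1269)
(array([449.3, 217.7]), 67.6, array([465.8, 219.5,  33.7]), 1640)
(array([451.9, 216.3]), 47.2, array([460.1, 216.2,  49.8]), 1922)
```

View pics/w1.png

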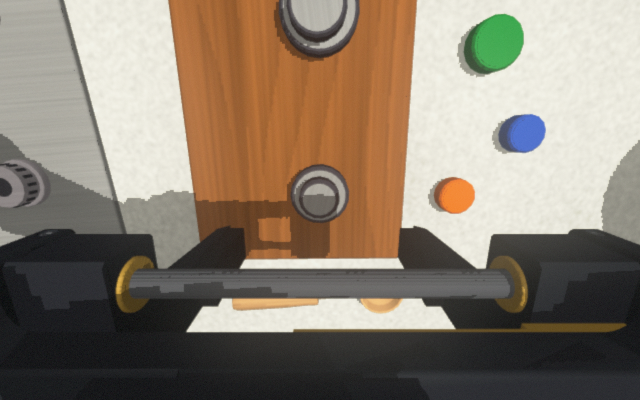

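The wrist view shows the small-on-large pile centred between the fingers at (319,195). Its position agrees with the scene camera to within 2 mm. Next I descend on the small cap.

Call:
servo_tool:
  translation:
    - [-0.002,-0.002,0]
    - [0,0,0.03]
    - [0,0,0.03]
    - [0,0,0.025]
    - [0,0,0.015]
    - [0,0,0.006]
    - [0,0,0]
    - [0,0,0]
  turn:
    - [0,0,0]
    - [0,0,0]
    - [0,0,0]
    - [0,0,0]
    - [0,0,0]
    - [0,0,0]
    - [0,0,0]
    - [0,0,0]

```text
clock: 2.78
tool_pos: [0.6087, 0.219, 0.0437]
eef_rot: [-0.0, 1.0, 0.0, 0.001]
contact_force: [0.4, 0.8, -0.3]
opening: 1.002
finger_force: 0.0
```

Call:
servo_tool:
  translation:
    - [0,-0.001,0.006]
    - [0,0,0]
  turn:
    - [0,0,0]
    - [0,0,0]

```text
clock: 3.02
tool_pos: [0.608, 0.2172, 0.0365]
eef_rot: [0.0, 1.0, -0.0, -0.0]
contact_force: [0.4, -0.5, 0.3]
opening: 1.002
finger_force: 0.0
```

Call:
servo_tool:
  translation:
    - [0,0,0]
    - [0,0,0]
    - [0,0,0]
    - [0,0,0]
    - [0,0,0]
    - [0,0,0]
  turn:
    - [0,0,0]
    - [0,0,0]
    - [0,0,0]
    - [0,0,0]
    - [0,0,0]
    - [0,0,0]
  grip: 0.3
  grip_force: 20

```text
clock: 3.78
tool_pos: [0.6082, 0.2176, 0.0367]
eef_rot: [-0.0, 1.0, 0.0, 0.0]
contact_force: [-0.6, 0.5, -0.2]
opening: 0.423
finger_force: 20.0
```

Call:
servo_tool:
  translation:
    - [0,0,-0.03]
    - [0,0,-0.05]
    - [0.0064,-0.022,0]
    - [0.0128,-0.044,0]
    - [0.0128,-0.044,0]
    - [0.0128,-0.044,0]
    - [0.0128,-0.044,0]
    - [0.0128,-0.044,0]
    - [0.0128,-0.044,0]
    - [0.0128,-0.044,0]
  turn:
    - [0,0,0]
    - [0,0,0]
    - [0,0,0]
    - [0,0,0]
    - [0,0,0]
    - [0,0,0]
    - [0,0,0]
    - [0,0,0]
    - [0,0,0]
    - [0,0,0]

```text
clock: 5.03
tool_pos: [0.5118, -0.1137, 0.1167]
eef_rot: [-0.0, 1.0, -0.0, 0.0]
contact_force: [0.3, -0.6, -1.1]
opening: 0.421
finger_force: 20.0
```

Call:
servo_tool:
  translation:
    - [0.0128,-0.044,0]
    - [0.0128,-0.044,0]
    - [0.0128,-0.044,0]
    - [0.0128,-0.044,0]
    - [0.006,-0.0215,0]
    - [0,0,0]
    - [0,0,0]
  turn:
    - [0,0,0]
    - [0,0,0]
    - [0,0,0]
    - [0,0,0]
    - [0,0,0]
    - [0,0,0]
    - [0,0,0]

```text
clock: 5.9
tool_pos: [0.4558, -0.3082, 0.1168]
eef_rot: [-0.001, 1.0, 0.001, 0.0]
contact_force: [0.1, -0.0, -0.7]
opening: 0.42
finger_force: 20.0
```

Run:
```python
from h import *
from plant import r, optics
s=optics.snapshot("wrist"); P=cloud(s); cv2.imwrite("pics/w2.png",s["img"][:,:,::-1])
st=r.get_state(); print(st["clock"],st["q"].round(2),st["tool_pos"].round(4),st["opening"])
for c in [(.6143,-.2987),(.4547,-.3099),(.440,-.1005),(.5995,-.0893),(.53,-.197)]: print(blob(P,c,.027,.038))
print("cap",blob(P,st["tool_pos"],.11,.15,.03))
```

```text
5.95 [ 0.76  0.8  -0.42  1.89  0.57  0.58  1.54] [ 0.456  -0.3079  0.1168] 0.4217276321377907
(array([ 589.5, -301.1]), 33.3, array([ 585.9, -301.2,   29.6]), 122)
(array([ 455.9, -312.4]), 33.9, array([ 452.5, -312.7,   31.8]), 879)
(array([ 440.6, -103.6]), 54.8, array([ 440. , -105.2,   31.9]), 3027)
(array([583.8, -93.4]), 22.7, array([583.4, -95. ,  31. ]), 228)
None
cap (array([ 445.7, -308. ]), 56.3, array([ 449.7, -307.8,  131. ]), 5067)
```

View pics/w2.png

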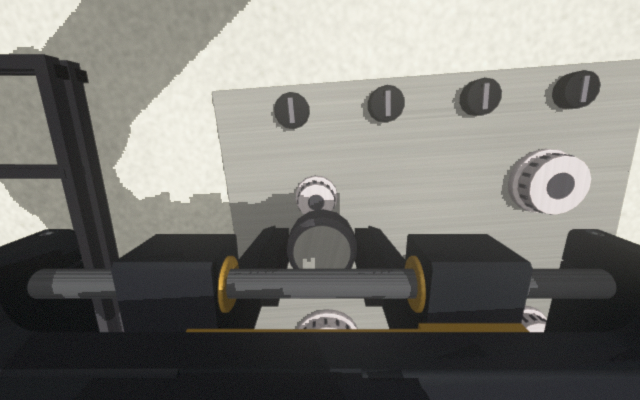

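The wrist view shows the small cap held flat at (321,245), with the small burner just behind it at (317,203). The burner is about 3 mm further in -y, so I correct for that and lower.

Call:
servo_tool:
  translation:
    - [0.001,-0.003,0.02]
    - [0,0,0.03]
    - [0,0,0.02]
    - [0,0,0.008]
    - [0,0,0.003]
    - [0,0,0]
    - [0,0,0.001]
    - [0,0,0]
  turn:
    - [0,0,0]
    - [0,0,0]
    - [0,0,0]
    - [0,0,0]
    - [0,0,0]
    - [0,0,0]
    - [0,0,0]
    - [0,0,0]

```text
clock: 6.95
tool_pos: [0.4542, -0.3131, 0.0351]
eef_rot: [-0.0, 1.0, -0.0, 0.0]
contact_force: [-0.3, -0.1, -0.0]
opening: 0.423
finger_force: 20.0
```

Call:
servo_tool:
  translation:
    - [0,0.0015,0.0008]
    - [0,0,0]
    - [0,0,0]
  turn:
    - [0,0,0]
    - [0,0,0]
    - [0,0,0]

```text
clock: 7.32
tool_pos: [0.4542, -0.3126, 0.0346]
eef_rot: [0.0, 1.0, -0.001, 0.0]
contact_force: [-1.6, -2.7, 5.9]
opening: 0.425
finger_force: 20.0
```

Call:
servo_tool:
  translation:
    - [0,0,0]
    - [0,0,0]
    - [0,0,0]
    - [0,0,0]
  turn:
    - [0,0,0]
    - [0,0,0]
    - [0,0,0]
    - [0,0,0]
  grip: 0.7

```text
clock: 7.82
tool_pos: [0.4541, -0.3112, 0.0338]
eef_rot: [-0.0, 1.0, 0.0, -0.0]
contact_force: [-0.5, -0.3, 0.8]
opening: 0.701
finger_force: 0.0
```

Call:
servo_tool:
  translation:
    - [0,0,-0.03]
    - [0,0,-0.053]
    - [0,0.0285,0]
    - [0,0.05,0]
    - [0,0.05,0]
    - [0,0.05,0]
  turn:
    - [0,0,0]
    - [0,0,0]
    - [0,0,0]
    - [0,0,0]
    - [0,0,0]
    - [0,0,0]
  grip: 1

```text
clock: 8.57
tool_pos: [0.4541, -0.1314, 0.117]
eef_rot: [0.0, 1.0, 0.0, 0.0]
contact_force: [0.5, 0.2, -0.2]
opening: 1.004
finger_force: 0.0
```

Run:
```python
from h import *
from plant import r, optics
s=optics.snapshot("scene"); P=cloud(s)
print(r.get_state()["tool_pos"])
print(blob(P,(.4547,-.311),.04,.06),blob(P,(.45,.218),.044,.056),blob(P,(.53,-.197),.044,.056))
```

```text
[ 0.45479134 -0.12230192  0.11731422]
(array([ 452.4, -308.6]), 40.2, array([ 454.8, -305.4,   45.9]), 93) (array([450.8, 217.8]), 48.3, array([452.2, 220.1,  49.5]), 316) (array([ 535.4, -198.4]), 27.3, array([ 534.3, -195.1,   48. ]), 46)
```

Call:
servo_tool:
  translation:
    - [0,0.05,0]
    - [0,0.05,0]
    - [0,0.05,0]
    - [0,0.05,0]
    - [0.002,0.05,0]
    - [0.001,0.05,0]
    - [0,0.05,0]
    - [0,0,0]
    - [0,0,0]
  turn:
    - [0,0,0]
    - [0,0,0]
    - [0,0,0]
    - [0,0,0]
    - [0,0,0]
    - [0,0,0]
    - [0,0,0]
    - [0,0,0]
    - [0,0,0]

```text
clock: 9.75
tool_pos: [0.4507, 0.2161, 0.1167]
eef_rot: [-0.0, 1.0, -0.001, -0.0]
contact_force: [0.7, -1.1, 1.0]
opening: 0.997
finger_force: 0.0
```

Small cap placed (top face about 2 mm off the burner centre). Next is the medium cap.

Call:
servo_tool:
  translation:
    - [0,0.001,0.02]
    - [0,0,0.03]
    - [0,0,0.02]
    - [0,0,0.007]
    - [0,0,0.002]
    - [0,0,0.001]
    - [0,0,0]
  turn:
    - [0,0,0]
    - [0,0,0]
    - [0,0,0]
    - [0,0,0]
    - [0,0,0]
    - [0,0,0]
    - [0,0,0]

```text
clock: 10.62
tool_pos: [0.4513, 0.2181, 0.0375]
eef_rot: [0.0, 1.0, 0.0, 0.0]
contact_force: [0.3, -0.3, -0.2]
opening: 0.999
finger_force: 0.0
```

Call:
servo_tool:
  translation:
    - [0,0,0]
    - [0,0,0]
    - [0,0,0]
    - [0,0,0]
    - [0,0,0]
  turn:
    - [0,0,0]
    - [0,0,0]
    - [0,0,0]
    - [0,0,0]
    - [0,0,0]
  grip: 0.4
  grip_force: 22

```text
clock: 11.25
tool_pos: [0.4509, 0.2179, 0.0369]
eef_rot: [-0.0, 1.0, -0.0, -0.0]
contact_force: [0.4, -0.6, 1.1]
opening: 0.537
finger_force: 22.0
```

Call:
servo_tool:
  translation:
    - [0,0,-0.03]
    - [0,0,-0.05]
    - [-0.0095,-0.0195,0]
    - [-0.0185,-0.0385,0]
    - [-0.0185,-0.0385,0]
    - [-0.0185,-0.0385,0]
    - [-0.0185,-0.0385,0]
    - [-0.0185,-0.0385,0]
    - [-0.0185,-0.0385,0]
  turn:
    - [0,0,0]
    - [0,0,0]
    - [0,0,0]
    - [0,0,0]
    - [0,0,0]
    - [0,0,0]
    - [0,0,0]
    - [0,0,0]
    - [0,0,0]

```text
clock: 12.38
tool_pos: [0.5717, -0.0337, 0.1167]
eef_rot: [-0.0, 1.0, 0.0, -0.0]
contact_force: [0.4, 0.3, -1.7]
opening: 0.534
finger_force: 22.0
```

Call:
servo_tool:
  translation:
    - [-0.0185,-0.0385,0]
    - [-0.0095,-0.019,0]
    - [0,0,0]
    - [0,0,0.02]
    - [0,0,0.03]
    - [0,0,0.02]
    - [0,0,0.008]
    - [0,0,0.002]
    - [0,0,0]
    - [0,0,0]
  turn:
    - [0,0,0]
    - [0,0,0]
    - [0,0,0]
    - [0,0,0]
    - [0,0,0]
    - [0,0,0]
    - [0,0,0]
    - [0,0,0]
    - [0,0,0]
    - [0,0,0]

```text
clock: 13.62
tool_pos: [0.6001, -0.0899, 0.0377]
eef_rot: [-0.0, 1.0, 0.0, 0.001]
contact_force: [0.9, -0.0, -0.7]
opening: 0.533
finger_force: 22.0
```

Call:
servo_tool:
  translation:
    - [0,0,0.001]
    - [0,0,0.001]
    - [0,0,0.0008]
    - [0,0,0]
  turn:
    - [0,0,0]
    - [0,0,0]
    - [0,0,0]
    - [0,0,0]

```text
clock: 14.12
tool_pos: [0.5997, -0.0899, 0.0349]
eef_rot: [-0.0, 1.0, -0.0, 0.0]
contact_force: [-1.4, 0.3, 5.3]
opening: 0.536
finger_force: 22.0
```

Call:
servo_tool:
  translation:
    - [0,0,0]
    - [0,0,0]
    - [0,0,0]
    - [0,0,-0.03]
    - [0,0,-0.05]
    - [-0.0035,0.02,0]
    - [-0.005,0.04,0]
    - [0,0.04,0]
    - [0,0.04,0]
    - [0,0.04,0]
  turn:
    - [0,0,0]
    - [0,0,0]
    - [0,0,0]
    - [0,0,0]
    - [0,0,0]
    - [0,0,0]
    - [0,0,0]
    - [0,0,0]
    - [0,0,0]
    - [0,0,0]
  grip: 0.8

```text
clock: 15.38
tool_pos: [0.6072, 0.0923, 0.113]
eef_rot: [-0.001, 1.0, 0.0, -0.001]
contact_force: [1.5, -0.4, 0.4]
opening: 0.8
finger_force: 0.0
```

Call:
servo_tool:
  translation:
    - [0,0.04,0]
    - [0,0.04,0]
    - [0,0.03,0]
    - [0,0.019,0]
    - [0,0,0]
    - [0,0,0]
  turn:
    - [0,0,0]
    - [0,0,0]
    - [0,0,0]
    - [0,0,0]
    - [0,0,0]
    - [0,0,0]
  grip: 1

```text
clock: 16.12
tool_pos: [0.6081, 0.217, 0.1137]
eef_rot: [0.001, 1.0, -0.001, -0.0]
contact_force: [-0.3, -0.3, 0.1]
opening: 0.997
finger_force: 0.0
```

Run:
```python
from h import *
from plant import r, optics
s=optics.snapshot("scene"); P=cloud(s); cv2.imwrite("pics/s2.png",s["img"][:,:,::-1])
print(r.get_state()["tool_pos"])
print("med",blob(P,(.5995,-.09),.043,.06),"small",blob(P,(.4547,-.311),.043,.06))
P=cloud(optics.snapshot("wrist"))
for c in [(.608,.219),(.45,.219)]: print(blob(P,c,.027,.038))
```

```text
[0.60826522 0.21671605 0.11377915]
med (array([598.1, -85.8]), 49.3, array([599.3, -84. ,  47.4]), 210) small (array([ 453.3, -308.5]), 39.0, array([ 454.5, -306.4,   47. ]), 79)
(array([608.7, 217.9]), 58.3, array([607. , 217.8,  34.2]), 3418)
(array([457.3, 217.8]), 64.7, array([468.3, 217.5,  33.8]), 2888)
```

View pics/s2.png

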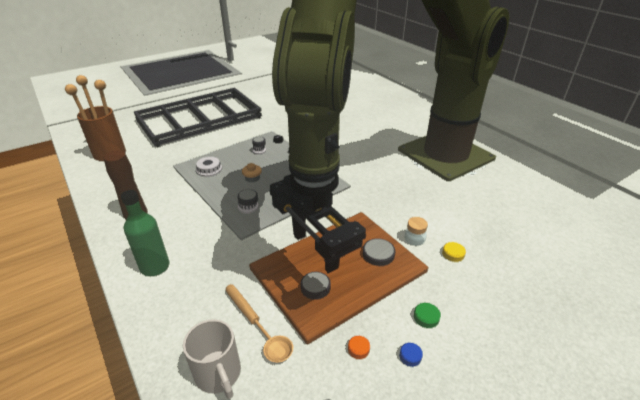

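The view shows the small cap at (259,143) and the medium cap at (247,198), both flat on their burners. The large cap at (316,283) and giant cap at (378,250) are still on the board, so I take the large one next.

Call:
servo_tool:
  translation:
    - [0,0.001,0.02]
    - [0,0,0.03]
    - [0,0,0.025]
    - [0,0,0.012]
    - [0,0,0.004]
    - [0,0,0.0015]
    - [0,0,0]
  turn:
    - [0,0,0]
    - [0,0,0]
    - [0,0,0]
    - [0,0,0]
    - [0,0,0]
    - [0,0,0]
    - [0,0,0]

```text
clock: 17.1
tool_pos: [0.6085, 0.2204, 0.0223]
eef_rot: [-0.0, 1.0, 0.0, 0.001]
contact_force: [-0.3, 0.0, 0.3]
opening: 0.999
finger_force: 0.0
```

Call:
servo_tool:
  translation:
    - [0,0,0]
    - [0,0,0]
    - [0,0,0]
    - [0,0,0]
    - [0,0,0]
  turn:
    - [0,0,0]
    - [0,0,0]
    - [0,0,0]
    - [0,0,0]
    - [0,0,0]
  grip: 0.5
  grip_force: 25

```text
clock: 17.73
tool_pos: [0.6081, 0.2198, 0.0218]
eef_rot: [0.0, 1.0, -0.0, 0.0]
contact_force: [-0.8, -0.4, 1.0]
opening: 0.645
finger_force: 25.0
```

Call:
servo_tool:
  translation:
    - [0,0,-0.035]
    - [0,0,-0.06]
    - [0.0095,-0.018,0]
    - [0.0187,-0.0357,0]
    - [0.0187,-0.0357,0]
    - [0.0187,-0.0357,0]
    - [0.0187,-0.0357,0]
    - [0.0187,-0.0357,0]
    - [0.0187,-0.0357,0]
  turn:
    - [0,0,0]
    - [0,0,0]
    - [0,0,0]
    - [0,0,0]
    - [0,0,0]
    - [0,0,0]
    - [0,0,0]
    - [0,0,0]
    - [0,0,0]

```text
clock: 18.85
tool_pos: [0.4858, -0.0129, 0.1166]
eef_rot: [-0.0, 1.0, 0.0, 0.0]
contact_force: [-0.2, 0.3, -1.0]
opening: 0.644
finger_force: 25.0
```

Call:
servo_tool:
  translation:
    - [0.0187,-0.0357,0]
    - [0.0187,-0.0357,0]
    - [0.009,-0.0175,0]
    - [0,0,0]
    - [0,0,0.02]
    - [0,0,0.03]
    - [0,0,0.02]
    - [0,0,0.007]
    - [0,0,0.001]
    - [0,0,0]
  turn:
    - [0,0,0]
    - [0,0,0]
    - [0,0,0]
    - [0,0,0]
    - [0,0,0]
    - [0,0,0]
    - [0,0,0]
    - [0,0,0]
    - [0,0,0]
    - [0,0,0]

```text
clock: 20.1
tool_pos: [0.4405, -0.1007, 0.0391]
eef_rot: [-0.0, 1.0, 0.0, 0.001]
contact_force: [-0.1, 0.2, -0.5]
opening: 0.647
finger_force: 25.0
```

Call:
servo_tool:
  translation:
    - [0,-0.0005,0.001]
    - [0,0,0.001]
    - [0,0,0.001]
    - [0,0,0.0007]
    - [0,0,0]
  turn:
    - [0,0,0]
    - [0,0,0]
    - [0,0,0]
    - [0,0,0]
    - [0,0,0]

```text
clock: 20.72
tool_pos: [0.4401, -0.1016, 0.0357]
eef_rot: [-0.0, 1.0, -0.0, 0.0]
contact_force: [-0.4, 0.5, 8.7]
opening: 0.644
finger_force: 25.0
```

Call:
servo_tool:
  translation:
    - [0,0,0]
    - [0,0,0]
    - [0,0,0]
    - [0,0,-0.03]
    - [0,0,-0.05]
    - [-0.0045,0.02,0]
    - [-0.005,0.04,0]
    - [0,0.04,0]
    - [0,0.04,0]
    - [0,0.04,0]
  turn:
    - [0,0,0]
    - [0,0,0]
    - [0,0,0]
    - [0,0,0]
    - [0,0,0]
    - [0,0,0]
    - [0,0,0]
    - [0,0,0]
    - [0,0,0]
    - [0,0,0]
  grip: 0.9

```text
clock: 21.98
tool_pos: [0.4492, 0.0797, 0.1148]
eef_rot: [-0.0, 1.0, -0.0, -0.0]
contact_force: [0.9, 0.6, 0.1]
opening: 0.899
finger_force: 0.0
```

Call:
servo_tool:
  translation:
    - [0,0.04,0]
    - [0,0.04,0]
    - [0,0.04,0]
    - [0,0.02,0]
    - [0,0,0]
    - [0,0,0]
  turn:
    - [0,0,0]
    - [0,0,0]
    - [0,0,0]
    - [0,0,0]
    - [0,0,0]
    - [0,0,0]
  grip: 1

```text
clock: 22.72
tool_pos: [0.4493, 0.216, 0.1147]
eef_rot: [0.001, 1.0, -0.001, -0.0]
contact_force: [-0.7, -0.2, -0.1]
opening: 1.0
finger_force: 0.0
```

Run:
```python
from h import *
from plant import r, optics
P=cloud(optics.snapshot("scene"))
print(r.get_state()["tool_pos"])
print("large",blob(P,(.44,-.101),.043,.06)); print(blob(P,(.45,.219),.027,.038))
P=cloud(optics.snapshot("wrist")); print(blob(P,(.45,.219),.027,.038))
```

```text
[0.44937546 0.2159495  0.11473597]
large (array([440.2, -99.2]), 59.0, array([441.3, -95.9,  47.4]), 239)
(array([448.6, 219.4]), 69.5, array([451. , 221.8,  33.6]), 629)
(array([448.8, 217.6]), 67.9, array([447.1, 217.6,  34.2]), 4661)
```

Call:
servo_tool:
  translation:
    - [0,0.0005,0.02]
    - [0,0,0.03]
    - [0,0,0.025]
    - [0,0,0.012]
    - [0,0,0.004]
    - [0,0,0.002]
    - [0,0,0]
  turn:
    - [0,0,0]
    - [0,0,0]
    - [0,0,0]
    - [0,0,0]
    - [0,0,0]
    - [0,0,0]
    - [0,0,0]

```text
clock: 23.7
tool_pos: [0.4497, 0.2191, 0.0224]
eef_rot: [0.0, 1.0, 0.0, 0.0]
contact_force: [-0.8, -0.2, -1.3]
opening: 1.001
finger_force: 0.0
```

Call:
servo_tool:
  translation:
    - [0,0,0]
    - [0,0,0]
    - [0,0,0]
    - [0,0,0]
    - [0,0,0]
  turn:
    - [0,0,0]
    - [0,0,0]
    - [0,0,0]
    - [0,0,0]
    - [0,0,0]
  grip: 0.6
  grip_force: 30

```text
clock: 24.32
tool_pos: [0.4495, 0.2187, 0.0222]
eef_rot: [-0.0, 1.0, -0.0, 0.0]
contact_force: [-0.5, -1.2, 5.7]
opening: 0.761
finger_force: 30.0
```

Call:
servo_tool:
  translation:
    - [0,0,-0.04]
    - [0,0,-0.05]
    - [0,0,-0.02]
    - [-0.007,-0.0215,0]
    - [-0.0138,-0.0431,0]
    - [-0.0138,-0.0431,0]
    - [-0.0138,-0.0431,0]
    - [-0.0138,-0.0431,0]
    - [-0.0138,-0.0431,0]
    - [-0.0138,-0.0431,0]
  turn:
    - [0,0,0]
    - [0,0,0]
    - [0,0,0]
    - [0,0,0]
    - [0,0,0]
    - [0,0,0]
    - [0,0,0]
    - [0,0,0]
    - [0,0,0]
    - [0,0,0]

```text
clock: 25.58
tool_pos: [0.5393, -0.0623, 0.1315]
eef_rot: [-0.0, 1.0, 0.0, -0.0]
contact_force: [-0.5, 0.6, -0.8]
opening: 0.755
finger_force: 30.0
```

Call:
servo_tool:
  translation:
    - [-0.0138,-0.0431,0]
    - [-0.0138,-0.0431,0]
    - [-0.0138,-0.0431,0]
    - [-0.0138,-0.0431,0]
    - [-0.0138,-0.0431,0]
    - [-0.006,-0.0215,0]
    - [0,0,0]
    - [0,0,0]
  turn:
    - [0,0,0]
    - [0,0,0]
    - [0,0,0]
    - [0,0,0]
    - [0,0,0]
    - [0,0,0]
    - [0,0,0]
    - [0,0,0]

```text
clock: 26.58
tool_pos: [0.614, -0.2958, 0.1314]
eef_rot: [-0.001, 1.0, 0.001, -0.0]
contact_force: [-0.3, 1.2, -1.1]
opening: 0.756
finger_force: 30.0
```

Commanded y is about -0.2986, and the arm is still settling. Lowering.

Call:
servo_tool:
  translation:
    - [0,0,0]
    - [0,0,0.02]
    - [0,0,0.03]
    - [0,0,0.03]
    - [0,0,0.01]
    - [0,0,0.002]
    - [0,0,0]
    - [0,0,0]
  turn:
    - [0,0,0]
    - [0,0,0]
    - [0,0,0]
    - [0,0,0]
    - [0,0,0]
    - [0,0,0]
    - [0,0,0]
    - [0,0,0]

```text
clock: 27.58
tool_pos: [0.6151, -0.2983, 0.0411]
eef_rot: [-0.0, 1.0, -0.0, 0.001]
contact_force: [-0.1, -0.5, -0.7]
opening: 0.756
finger_force: 30.0
```

Call:
servo_tool:
  translation:
    - [0,-0.0005,0.0015]
    - [0,0,0.0015]
    - [0,0,0.001]
    - [0,0,0.001]
    - [0,0,0.0005]
    - [0,0,0]
  turn:
    - [0,0,0]
    - [0,0,0]
    - [0,0,0]
    - [0,0,0]
    - [0,0,0]
    - [0,0,0]

```text
clock: 28.32
tool_pos: [0.6143, -0.2987, 0.0363]
eef_rot: [-0.0, 1.0, -0.0, -0.0]
contact_force: [-4.4, 0.7, 11.2]
opening: 0.757
finger_force: 30.0
```

Call:
servo_tool:
  translation:
    - [0,0,0]
    - [0,0,0]
    - [0,0,0]
    - [0,0,-0.03]
    - [0,0,-0.05]
    - [0,0,-0.03]
    - [0,0.03,0]
    - [0,0.05,0]
    - [0,0.05,0]
    - [0,0.05,0]
  turn:
    - [0,0,0]
    - [0,0,0]
    - [0,0,0]
    - [0,0,0]
    - [0,0,0]
    - [0,0,0]
    - [0,0,0]
    - [0,0,0]
    - [0,0,0]
    - [0,0,0]
  grip: 1

```text
clock: 29.58
tool_pos: [0.6142, -0.117, 0.1443]
eef_rot: [-0.0, 1.0, 0.0, 0.0]
contact_force: [-0.4, -0.0, -0.2]
opening: 0.999
finger_force: 0.0
```

Call:
servo_tool:
  translation:
    - [0,0.05,0]
    - [0,0.05,0]
    - [0,0.05,0]
    - [0,0.05,0]
    - [0,0.05,0]
    - [0,0.05,0]
    - [0,0.03,0]
    - [0,0,0]
    - [0,0,0]
  turn:
    - [0,0,0]
    - [0,0,0]
    - [0,0,0]
    - [0,0,0]
    - [0,0,0]
    - [0,0,0]
    - [0,0,0]
    - [0,0,0]
    - [0,0,0]

```text
clock: 30.7
tool_pos: [0.6144, 0.2095, 0.1441]
eef_rot: [0.001, 1.0, -0.001, -0.0]
contact_force: [0.2, -0.6, 0.0]
opening: 0.999
finger_force: 0.0
```

Run:
```python
from h import *
from plant import r, optics
s=optics.snapshot("scene"); s2=optics.snapshot("side")
cv2.imwrite("pics/fin.png",cv2.resize(s["img"][110:240,150:370,::-1],None,fx=3,fy=3))
for s in (s,s2):
    P=cloud(s)
    for n,c in dict(giant=(.6143,-.2987),small=(.4547,-.3105),large=(.440,-.1005),medium=(.5995,-.0893)).items(): print(n,blob(P,c,.043,.06),blob(P,c,.0475,.056))
    print("brush",blob(P,(.53,-.197),.044,.056))
print(r.get_state()["clock"])
```

```text
giant (array([ 612.4, -295.4]), 69.8, array([ 613.7, -292. ,   47.3]), 286) (array([ 614.4, -293.5]), 66.2, array([ 613. , -294.9,   48.5]), 141)
small (array([ 452.9, -307.9]), 38.9, array([ 454.6, -306.8,   47. ]), 76) (array([ 454.2, -309.3]), 33.8, array([ 454.4, -307.7,   48.2]), 34)
large None None
medium (array([598.1, -86.4]), 48.1, array([599. , -84.7,  47.5]), 204) (array([598.1, -86.7]), 45.3, array([597.9, -87.3,  48.5]), 106)
brush (array([ 533. , -197.4]), 26.5, array([ 534.6, -195.2,   48.4]), 44)
giant (array([ 612.8, -297.8]), 71.9, array([ 609.7, -292.6,   50.1]), 149) (array([ 613. , -297.9]), 71.4, array([ 611.4, -295.2,   50.9]), 128)
small (array([ 453.9, -309.8]), 41.5, array([ 451.4, -306.8,   48.8]), 63) (array([ 452.4, -310.5]), 39.7, array([ 452.2, -308. ,   50.5]), 42)
large (array([ 440.4, -100.1]), 62.7, array([437.3, -96.2,  49.5]), 178) (array([442.4, -99.5]), 61.0, array([439.8, -98.6,  50.5]), 143)
medium (array([596. , -86.7]), 49.7, array([595.7, -84.7,  49.5]), 105) (array([596. , -86.7]), 49.7, array([597.5, -86.9,  50.6]), 85)
brush (array([ 534.6, -197.1]), 25.3, array([ 532.7, -194.7,   50.4]), 32)
30.8
```

View pics/fin.png

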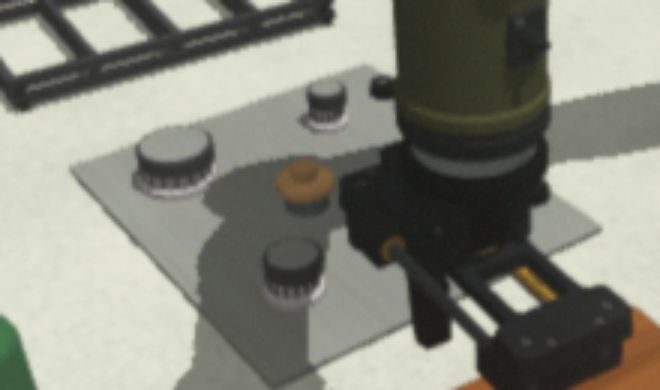

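The final view shows the giant (175,155), small (327,95) and medium (293,270) caps flat on their burners. The large cap is hidden here, but the side camera puts it within 3 mm of its burner centre. The brush (305,183) has not moved and the gripper is clear.

```bash
python3 -c "
from plant import r
print(r.finish_job())"
```

```text
the job is handed in; nothing more can be done
None
```

All four caps are back on their own burners, measured within about 4 mm of centre; the brush has not moved, and the job was handed in at about 31 s, though the hand-in returned no verdict.

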